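# Clamp the mandrel with the wing nut

## Task

Put the capped wing nut on the upright stud of the mandrel rest, turn it gently backward (counter-clockwise from above) until its thread start drops in, then run it on clockwise until the clamp strap is fully down on the mandrel and the nut has just turned snug. Never force the nut against the thread or overtighten it; then let go and leave everything else on the bench alone.

Things in the scene. Friction and masses are not known exactly. Their poses are not given: they have to be found in the camera images.
- nut_mid (a point): Loose capped wing nut of bare metal, 59 mm tall, about 0.12 kg, standing upright on the bench at first. This point: on its axis half-way up, 29.5 mm above its lower rim; x along the wing bar, z up. Below, a round skirt 41 mm across, 35 mm tall, closed on top, open below (bore 32 mm across, 31 mm deep, mouth slightly flared); on top, the wing bar.
- nut_bar (a point): Centre of the nut's wing bar, 47 mm above its lower rim: one straight upright bar 60 mm long (x), 12 mm thick (y), 24 mm tall (from 35 to 59 mm above the rim). The place to grip and turn it, from above.
- nut_pins (a point): Inside the nut, on its axis, 10 mm above its lower rim, level with three round pins (4 mm thick, 120 degrees apart, standing 5.5 mm in from the bore) that run on the stud's thread.
- nut: The same wing nut; origin at the centre of its lower rim, z up along its axis, x along the wing bar.
- rest: Mandrel rest, fixed to the bench: dark steel slab 90 x 170 x 14 mm (x, y, z), slab's middle at y = +8 mm; origin on the bench on the axis of the upright stud, z up. Carries stud, strap and mandrel.
- stud_tip (a point): Centre of the tip of the upright stud, 66.3 mm above the bench; tapers from 18 to 12 mm diameter at the tip. Axes as the rest. Below it the thread, 30 mm outside diameter: right-hand (clockwise from above goes down), three starts, 27 mm lead per turn; holds by friction, so the nut may be let go and gripped again.
- thread_start (a point): On the stud's axis, 62.3 mm above the bench, level with the upper end of the three thread ridges. Their angle is unknown; they repeat every 120 degrees. A nut set down rests with its rim 49 to 55 mm above the bench; turned clockwise from there it jams on a stop. Turned backward (free to fall) it climbs up to 5 mm and drops within 120 degrees; sometimes it falls in at once.
- strap_top (a point): On the stud axis, on top of the clamp strap. Aluminium clamp strap round the stud, 40 x 122 x 8 mm, long way along the rest's y; moves only up and down. Top 44 mm above the bench when up, 40 mm when down. A nut dropped into the thread has its rim 46 to 47.5 mm above the bench; about 90 to 130 degrees clockwise then bring the strap fully down (rim at 40 mm).
- jaw (a joint): How far the strap has been pressed down, in m: 0 = up, 0.004 = fully down on the mandrel. A spring pushes it up, 3.6 N when up, 8.4 N when down; then a hard stop: the nut presses harder by about 1 N per degree, later 2, and its turning torque rises (by 0.3 N m some 15 degrees on). Snug is 5 to 20 degrees past the stop, pressing with 9 to 50 N; more is overtightened.
- mandrel_mid (a point): Middle of the fixed 6 mm steel mandrel, 180 mm long along the rest's x, lying in its post 52 mm to the +y side of the stud, its top 32 mm above the bench; a glass bead near one end.
- tub_mid (a point): Bystander: white tub, 64 mm across, 62 mm tall; this point is at its centre.
- dish_mid (a point): Bystander: white dish, 84 mm across, 34 mm tall; this point is at its centre.
- paddle: Bystander: shaping paddle with a wooden handle, 200 mm long, lying along its x axis.
Not all that is in view belongs to the job. What is shaped like the nut but purple or red is not meant.

How it is judged:
By the outcome, as a careful person would: the job done as asked, in the order asked, and still so for the second after the job is handed in, with the robot touching nothing.
It also fails if it takes over 67 s, if anything falls off the work surface, if the arm or the gripper's body presses on something with over 40 N, if the wrist force passes 120 N, or if a joint passes its speed limit or range.

## Robot

A 7-joint arm with a two-finger parallel gripper is mounted at the origin on the work surface. World frame = base frame: x ahead of the robot, y to its left, z up, the work surface at z = 0. Lengths are in m, angles in rad, forces in N, time in s.
With the tool pointing down it reaches from about 0.4 to 0.875 m from the base axis. Payload 6.5 kg.
Tool frame: the origin (TCP) lies between the finger pads; the fingertips stand 25 mm ahead of it and the grasp point (between the pads) lies 6 mm ahead of it; z points along the fingers, y is the line along which they close (so a half turn about z gives the same grasp; the last joint's range is limited). The gripper opens to 88 mm and grips with 3 to 60 N. Pads are 18 mm wide; open, the fingers measure 123 mm over their backs; the gripper's body (75 mm by 187 mm) begins 45 mm behind the grasp point.
Start: joints at [1.111, 0.536, -0.004, 1.538, 0.003, 1.067, -0.071], TCP at [0.249, -0.6, 0.264] pointing down, gripper open.
Joint ranges: [-2.7, 2.7], [-0.37, 2.16], [-1.27, 1.26], [0.24, 2.4], [-1.31, 4.45], [0.19, 1.91], [-2.76, 2.76]. Speed limits (rad/s): [2.39, 2.39, 3.14, 3.14, 3.14, 3.14, 3.14].

## Interface

Orientations are given as a unit quaternion [w, x, y, z].
In Python, from workcell import arm gives the robot as it stands.
- The arm moves only by the tool carry_out, never from a script. Its argument "rows" is text: rows parted by semicolons, each of 7 numbers parted by spaces: the shift along the world's x, y, z as a fraction of full scale, then the turn, a rotation vector about the world's x, y, z as a fraction of full scale, then the opening, from -1 (shut) to 1 (fully open). A call has 1 to 20 rows; each row shifts and turns the commanded pose from where the row before left it; what a row does not reach is not made up. Full scale, the value 1, is 0.03 m for a shift and 5 degrees for a turn. A row lasts 1/12 s, in which the tool goes at most 41.7 mm and 7.16 degrees, less where a joint would pass 70% of its speed; a pose out of reach is approached as far as the arm can. A call with a number of a shift or a turn outside -1 to 1 is refused whole. A call with a gripper value outside its range is refused whole. The fingers move at their own pace and stop on an object; the grip force is fixed at half the most. Time passes only in rows, so rows that do not move let the fingers close. It gives the time, the measured TCP pose, the force, the opening and the grip force at its end, in the units of the state.
- arm.read_state(): the state, without advancing time (a new reading comes with each control period).
- arm.snapshot(name): name is "scene" or "top" or "wrist"; returns a dict with "frame" (420x560x3 uint8, red, green, blue), "camera_matrix" (3x3 intrinsics, pixels), "dist_coeffs" ([k1, k2, p1, p2, k3] as OpenCV has them; the pictures are not rectified), "eye" and "rotation" of the camera in the world. Camera axes: x right, y down, z forward; pixel columns grow to the right and rows downward; lengths in m; the calibration is good to about 2 mm. A picture is of the moment at which its call begins. There is no depth.
- arm.hand_in(): hands the job in; it is judged then, once.
The state is a dict: "time": time; "qpos": joint angles; "joint_velocities": joint speeds; "effort": joint torques, N m; "ee_pos": TCP position; "ee_rot": TCP orientation; "ft_force": force on the tool from outside, world axes, zero at the start; "ft_torque": the same for the moment, N m; "opening": finger opening in m; "finger_force": force on a finger pad.
Only numpy, scipy, OpenCV 4.12 (cv2) and the standard library are available. Lean on these libraries where they do the work, as an engineer would, in place of code of your own. Each camera call takes 0.05 s, during which the arm holds its last target. There are 200 camera calls.

## Working session

There is one attempt and no reset: what is moved stays moved. The work goes in short steps, Python scripts to look and compute and a tool call to move; the robot and the scene stay as the last step left them, time stands still between calls to the robot, and variables do not carry over. Pictures are saved under pics/ and viewed, at most 10 in all, crops included, and the job is handed in when it is done.

Besides the shell and the picture viewer there is one more tool, called after "Emit:" as name(argument=value, ...), one argument or row to a line, values as JSON. carry_out: Moves the arm, as the interface text tells. Its arguments: {"type":"object","properties":{"rows":{"type":"string"}},"required":["rows"]}

```bash
mkdir -p pics; cat > h.py <<'E'
import numpy as np, cv2
from workcell import arm
def snap(cam,name,crop=None,scale=1):
    s=arm.snapshot(cam); np.savez(f'pics/{name}.npz',**{k:np.array(s[k]) for k in s})
    im=s['frame'][:,:,::-1]
    if crop: x0,y0,x1,y1=crop; im=im[y0:y1,x0:x1]
    cv2.imwrite(f'pics/{name}.png',cv2.resize(im,None,fx=scale,fy=scale,interpolation=cv2.INTER_CUBIC)); return s
def crop(name,new,c,scale):
    s=np.load(f'pics/{name}.npz'); x0,y0,x1,y1=c
    cv2.imwrite(f'pics/{new}.png',cv2.resize(s['frame'][y0:y1,x0:x1,::-1],None,fx=scale,fy=scale,interpolation=cv2.INTER_CUBIC))
def px2w(s,uv,z):
    uv=np.array(uv,float).reshape(-1,1,2)
    n=cv2.undistortPoints(uv,s['camera_matrix'],s['dist_coeffs'])[:,0]
    d=np.c_[n,np.ones(len(n))]@np.array(s['rotation']).T
    e=np.array(s['eye']); return e+d*((np.broadcast_to(z,len(d))-e[2])/d[:,2])[:,None]
def w2px(s,P):
    R=np.array(s['rotation']); P=(np.array(P,float).reshape(-1,3)-s['eye'])@R
    return cv2.projectPoints(P,np.zeros(3),np.zeros(3),s['camera_matrix'],s['dist_coeffs'])[0][:,0]
E
python3 - <<'E'
from h import *
a=snap('scene','s1');b=snap('top','t1')
im=np.vstack([a['frame'],b['frame']])
for s in(a,b): print(s['eye'],np.array(s['rotation']).round(2).tolist())
st=arm.read_state();print(st)
E
```

```text
[ 1.06234317 -0.31324308  0.75066074] [-0.28, 0.82, 0.47, -0.17]
[ 0.40909881 -0.07496464  0.94241289] [0.07, -0.7, 0.71, -0.07]
{'time': 0.1, 'qpos': array([ 1.11081193,  0.53704639, -0.00444207,  1.53872303,  0.00260263,
        1.06727731, -0.07121296]), 'joint_velocities': array([-0.00194266, -0.00239312, -0.00071256, -0.00296955,  0.00192165,
        0.00112392,  0.0003983 ]), 'effort': array([ 3.07966140e-03, -5.72074199e+01,  9.93928425e-01, -2.52231967e+01,
       -5.61786373e-02,  1.34408951e-02,  2.22247274e-05]), 'ee_pos': array([ 0.24920469, -0.5998084 ,  0.26297514]), 'ee_rot': array([-6.97583041e-04,  9.80672862e-01,  1.95653298e-01, -1.94379827e-04]), 'ft_force': array([-0.14556558, -0.29686779,  0.25319212]), 'ft_torque': array([ 0.02282046,  0.02679623, -0.01499182]), 'finger_force': 0.0, 'opening': 0.08798537238982607}
```

View pics/t1.png

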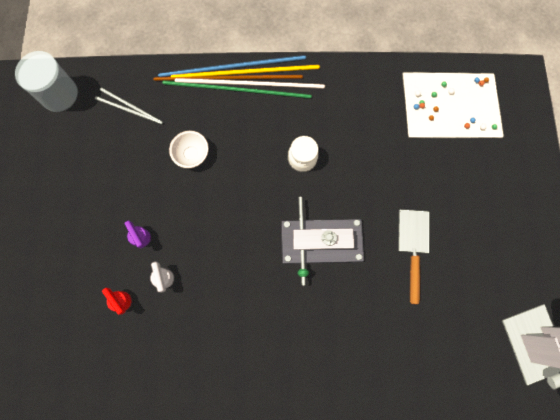

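View pics/s1.png

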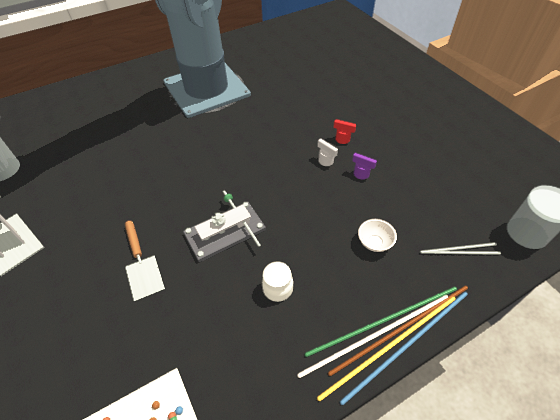

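The top view shows three nut shapes: purple at (138,236), red at (118,300) and bare grey at (162,277). The bare one fits the description. The stud is at about (330,238), with the mandrel on the left of it. I'll confirm both in an enlarged crop; `rotation` turns out to be a quaternion, so the helper needs a fix.

```bash
python3 - <<'E'
t=open('h.py').read()
t=t.replace("from workcell import arm","from workcell import arm\nfrom scipy.spatial.transform import Rotation as Ro\ndef RM(s): return Ro.from_quat(np.roll(s['rotation'],-1)).as_matrix()")
t=t.replace("np.array(s['rotation']).T","RM(s).T").replace("R=np.array(s['rotation'])","R=RM(s)")
open('h.py','w').write(t)
E
python3 - <<'E'
from h import *
crop('t1','a',(120,240,220,315),4);crop('t1','b',(275,190,375,290),4)
a=cv2.imread('pics/a.png');b=cv2.imread('pics/b.png');a=cv2.copyMakeBorder(a,0,100,0,0,0)
cv2.imwrite('pics/c1.png',np.hstack([a,b]))
s=np.load('pics/t1.npz'); print(RM(s).round(3))
print(px2w(s,[(162,277),(330,238)],[.05,.066]).round(3))
E
```

```text
[[-0.011 -0.978  0.209]
 [-1.     0.011  0.   ]
 [-0.003 -0.209 -0.978]]
[[ 0.469  0.143  0.05 ]
 [ 0.542 -0.193  0.066]]
```

View pics/c1.png

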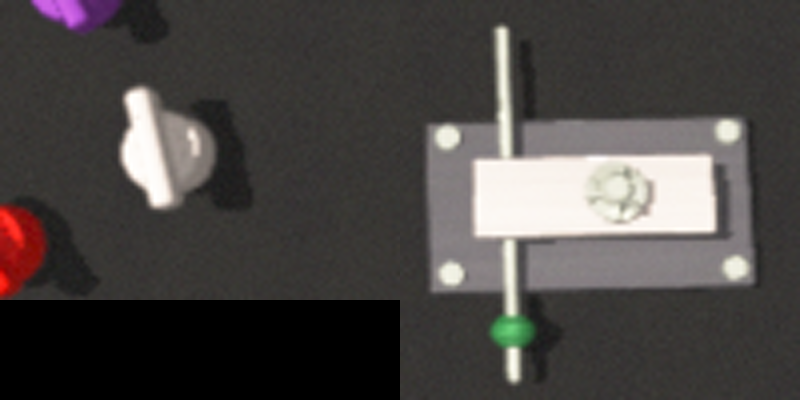

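```bash
python3 - <<'E'
from h import *
s=np.load('pics/t1.npz')
p=px2w(s,[(154.5,263.5),(161.3,290.8),(329.3,236.7)],[.057,.057,.066])
print(p.round(4),(p[0]+p[1])/2,np.linalg.norm(p[0]-p[1]),np.degrees(np.arctan2(*(p[0]-p[1])[1::-1])))
w=px2w(s,[(275+(x-400)/4,190+y/4) for x,y in [(447,138),(728,131),(452,274),(736,267)]],.016)
print(w.round(4)); d=w[0]-w[1];print(np.degrees(np.arctan2(d[1],d[0])))
p=px2w(s,[(304,155),(189,150)],[.06,.03]);print(p)
E
```

```text
[[ 0.4951  0.1576  0.057 ]
 [ 0.4411  0.1421  0.057 ]
 [ 0.5442 -0.1914  0.066 ]] [0.46807429 0.14984706 0.057     ] 0.05619261718433588 16.10975008749773
[[ 0.579  -0.1091  0.016 ]
 [ 0.581  -0.2581  0.016 ]
 [ 0.507  -0.1104  0.016 ]
 [ 0.5088 -0.2587  0.016 ]]
90.7838247179706
[[ 0.71762837 -0.14613383  0.06      ]
 [ 0.74269922  0.10013647  0.03      ]]
```

Emit:
carry_out(
  rows="0.73 1 0 0 0 -0.132 1;0.73 1 0 0 0 -0.132 1;0.73 1 0 0 0 -0.132 1;0.73 1 0 0 0 -0.132 1;0.73 1 0 0 0 -0.132 1;0.73 1 0 0 0 -0.132 1;0.73 1 0 0 0 -0.132 1;0.73 1 0 0 0 -0.132 1;0.73 1 0 0 0 -0.132 1;0.73 1 0 0 0 -0.132 1;0 1 0 0 0 0 1;0 1 0 0 0 0 1;0 1 0 0 0 0 1;0 1 0 0 0 0 1;0 1 0 0 0 0 1;0 1 0 0 0 0 1;0 1 0 0 0 0 1;0 1 0 0 0 0 1;0 1 0 0 0 0 1;0 1 0 0 0 0 1",
)

```text
time: 1.77
ee_pos: [0.4679, 0.0011, 0.2636]
ee_rot: [0.0, 0.99, 0.139, -0.0]
ft_force: [-0.0, -0.6, -0.4]
opening: 0.0881
finger_force: 0.0
```

Emit:
carry_out(
  rows="0 1 0 0 0 0 1;0 1 0 0 0 0 1;0 1 0 0 0 0 1;0 1 -0.5 0 0 0 1;0 1 -0.5 0 0 0 1;0 0 -0.5 0 0 0 1;0 0 0 0 0 0 1;0 0 0 0 0 0 1",
)

```text
time: 2.43
ee_pos: [0.4677, 0.1491, 0.2181]
ee_rot: [0.0, 0.99, 0.139, -0.001]
ft_force: [0.6, -0.7, 0.8]
opening: 0.0879
finger_force: 0.0
```

```bash
python3 - <<'E'
from h import *
s=snap('wrist','w1'); st=arm.read_state()
print(s['eye'],RM(s).round(3),st['ee_pos'],st['ee_rot'],st['qpos'])
print(w2px(s,[(.468,.150,.059),(.4951,.1576,.059)]))
E
```

```text
[0.54805933 0.17287063 0.33890986] [[ 0.275 -0.91  -0.31 ]
 [-0.962 -0.26  -0.088]
 [-0.     0.322 -0.947]] [0.46845724 0.14874676 0.21887117] [ 3.40283799e-04  9.90397140e-01  1.38250745e-01 -3.47851091e-04] [-0.12716673  0.35029637 -0.32818735  1.97522973  0.14972328  0.83984285
 -1.83057898]
[[277.20428264 197.19978681]
 [277.35698514 166.01979169]]
```

View pics/w1.png

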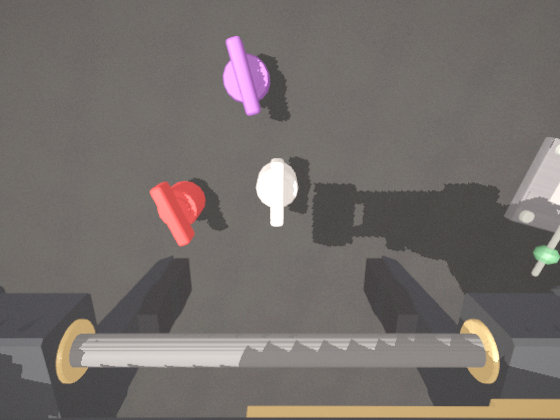

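```bash
python3 - <<'E'
from h import *
s=np.load('pics/w1.npz')
p=px2w(s,[(277.5,160.5),(277,225.5)],[.058,.058]);d=p[0]-p[1]
print(p.round(4),p.mean(0),np.linalg.norm(d),np.degrees(np.arctan2(d[1],d[0])))
E
```

```text
[[0.4996 0.1587 0.058 ]
 [0.4415 0.1426 0.058 ]] [0.47051539 0.15068339 0.058     ] 0.06032049382524818 15.512930114199772
```

The bar centre is at (0.4705, 0.1507) and its length measures 60 mm, as it should. Next I descend with the fingertips kept above the skirt, and grip.

Emit:
carry_out(
  rows="0.07 0.07 -0.8 0 0 0 1;0 0 -1 0 0 0 1;0 0 -1 0 0 0 1;0 0 -1 0 0 0 1;0 0 -0.8 0 0 0 1;0 0 -0.4 0 0 0 1;0 0 -0.2 0 0 0 1;0 0 0 0 0 0 1;0 0 0 0 0 0 -1;0 0 0 0 0 0 -1;0 0 0 0 0 0 -1;0 0 0 0 0 0 -1;0 0 0 0 0 0 -1;0 0 0 0 0 0 -1;0 0 0 0 0 0 -1;0 0 0 0 0 0 -1",
)

```text
time: 3.82
ee_pos: [0.4705, 0.1519, 0.0628]
ee_rot: [0.0, 0.99, 0.139, 0.0]
ft_force: [0.4, -0.7, 0.8]
opening: 0.0368
finger_force: 0.0
```

Emit:
carry_out(
  rows="0 0 0 0 0 0 -1;0 0 0 0 0 0 -1;0 0 0 0 0 0 -1;0 0 0 0 0 0 -1;0 0 0 0 0 0 -1;0 0 0 0 0 0 -1",
)

```text
time: 4.32
ee_pos: [0.4704, 0.1518, 0.0626]
ee_rot: [0.0, 0.99, 0.139, -0.0]
ft_force: [0.6, 0.2, -1.6]
opening: 0.0117
finger_force: 30.0
```

Emit:
carry_out(
  rows="0 0 0.5 0 0 0 -1;0 0 1 0 0 0 -1;0 0 1 0 0 0 -1;0 0 1 0 0 0 -1;0 -0.5 0 0 0 0.92 -1;0.155 -0.936 0 0 0 0.92 -1;0.155 -0.936 0 0 0 0.92 -1;0.155 -0.936 0 0 0 0.92 -1;0.155 -0.936 0 0 0 0.92 -1;0.155 -0.936 0 0 0 0.92 -1;0.155 -0.936 0 0 0 0.92 -1;0.155 -0.936 0 0 0 0.92 -1;0.155 -0.936 0 0 0 0.92 -1;0.155 -0.936 0 0 0 0.92 -1;0.155 -0.936 0 0 0 0.92 -1;0.155 -0.936 0 0 0 0.92 -1;0.155 -0.936 0 0 0 0.92 -1;0.155 -0.936 0 0 0 0.92 -1;0.155 -0.4 -0.5 0 0 0 -1;0 0 -0.2 0 0 0 -1",
)

```text
time: 5.98
ee_pos: [0.5349, -0.2445, 0.1452]
ee_rot: [0.0, 0.766, 0.643, -0.001]
ft_force: [-0.6, 0.3, -1.9]
opening: 0.0117
finger_force: 30.0
```

Emit:
carry_out(
  rows="0 0 0 0 0 0 -1;0 0 0 0 0 0 -1",
)

```text
time: 6.15
ee_pos: [0.5351, -0.2384, 0.1463]
ee_rot: [-0.001, 0.764, 0.646, -0.0]
ft_force: [0.6, 1.0, -1.9]
opening: 0.0119
finger_force: 30.0
```

```bash
python3 - <<'E'
from h import *
s=snap('wrist','w2',(100,60,500,360),2); st=arm.read_state();snap('top','t2');snap('scene','s2')
print(st['ee_pos'],st['ee_rot'],st['qpos'],st['opening'])
print(w2px(s,[(.544,-.192,.0663)]))
E
```

```text
[ 0.5355564  -0.23824053  0.14682675] [-5.73042348e-04  7.63323144e-01  6.46016583e-01  1.53283378e-04] [ 0.69259917  0.62825713 -0.4784249   1.77543909  0.37419974  0.83000704
 -0.13005318] 0.011765728562132191
[[279.69274205 162.80716789]]
```

View pics/w2.png

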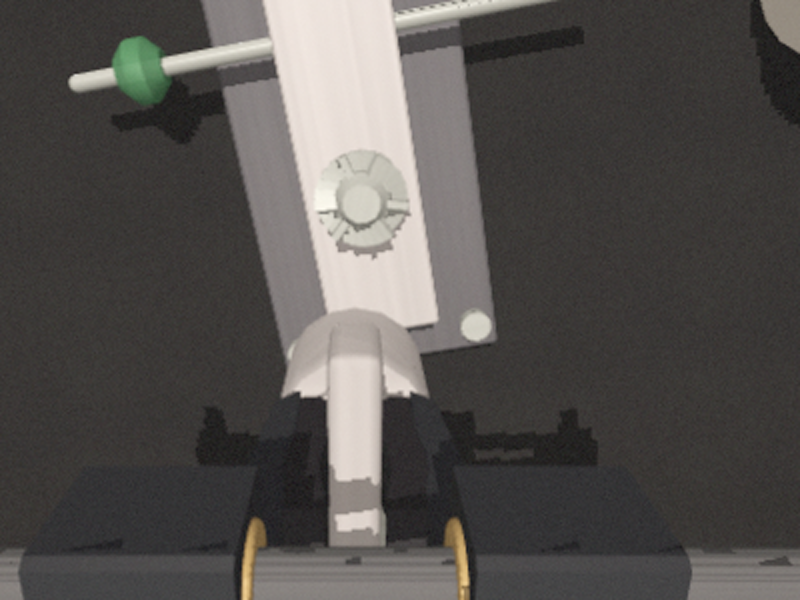

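```bash
python3 - <<'E'
from h import *
s=np.load('pics/w2.npz')
print(px2w(s,[(280.5,161.5)],[.0663]))
st=arm.read_state();c=st['ee_pos'];R=Ro.from_quat(np.roll(st['ee_rot'],-1)).as_matrix();x=R[:,0];x[2]=0;rim=c[2]-.0632
print(x,rim)
y=np.array([-x[1],x[0],0])
far=[np.r_[c[:2],rim+.059]+x*.03+y*k for k in(-.006,.006)]
t=np.linspace(0,2*np.pi,73)
for h in(.035,0): 
  q=w2px(s,[np.r_[c[:2],rim+h]+.0205*(x*np.cos(a)+y*np.sin(a)) for a in t]);q=(q-[100,60])*2;print(q[:,1].min(),q[:,0].min(),q[:,0].max())
print((w2px(s,far)-[100,60])*2)
crop('w2','w2c',(230,190,330,290),7)
E
```

```text
[[ 0.54462622 -0.19128061  0.0663    ]]
[0.16536941 0.98623166 0.        ] 0.08414923448210801
353.0581130123948 279.56603375694044 439.66922795145524
306.45224423510376 292.14602549726936 425.72272599797816
[[389.48279587 356.57932316]
 [331.42688688 356.61339871]]
```

View pics/w2c.png

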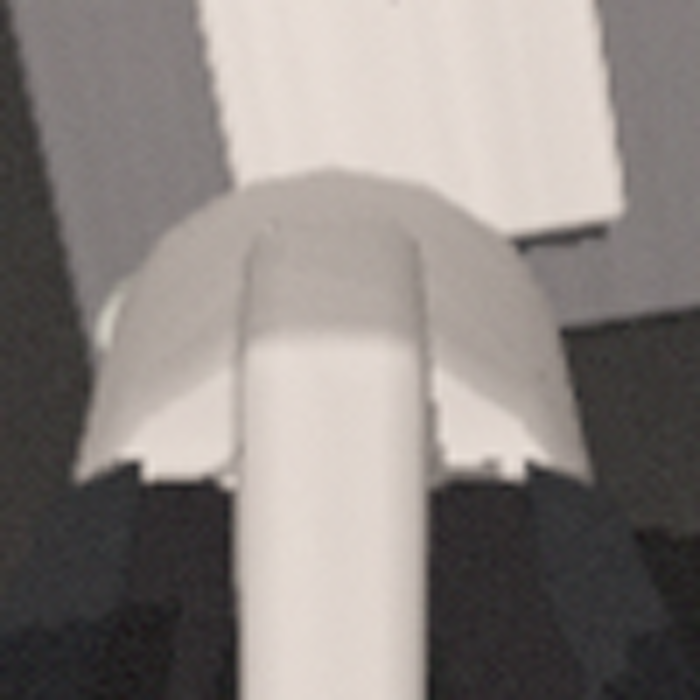

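The stud tip is at about (280.5,161.5) full-frame. The grip centre line shows a lateral camera bias of about 1 mm, so I aim the TCP at (0.546, -0.1915).

Emit:
carry_out(
  rows="0.1 0.4 0 0 0 0 -1;0.1 0.5 0 0 0 0 -1;0.1 0.5 0 0 0 0 -1;0.047 0.157 0 0 0 0 -1;0 0 0 0 0 0 -1;0 0 0 0 0 0 -1;0 0 0 0 0 0 -1",
)

```text
time: 6.88
ee_pos: [0.5458, -0.1944, 0.1468]
ee_rot: [0.0, 0.764, 0.645, -0.0]
ft_force: [-0.5, 0.1, -1.7]
opening: 0.0117
finger_force: 30.0
```

```bash
python3 - <<'E'
from h import *
st=arm.read_state();print(st['ee_pos'],st['ft_force'],st['ft_torque'])
s=snap('scene','s3');c=st['ee_pos']
t=np.load('pics/s2.npz')
q=w2px(s,[(.546,-.1915,.0663),(c[0],c[1],c[2]-.0632)]);print(q)
u,v=q[0].astype(int);crop('s3','s3c',(u-40,v-45,u+40,v+35),5);crop('s2','s2c',(u-40,v-45,u+40,v+35),5)
cv2.imwrite('pics/c3.png',np.hstack([cv2.imread('pics/s2c.png'),cv2.imread('pics/s3c.png')]))
print(u,v)
E
```

```text
[ 0.54583216 -0.19444388  0.14678306] [-0.50656789  0.07370322 -1.71797513] [-0.07765388 -0.04868657 -0.04517531]
[[217.94802642 217.07029182]
 [215.50998126 212.82369826]]
217 217
```

View pics/c3.png

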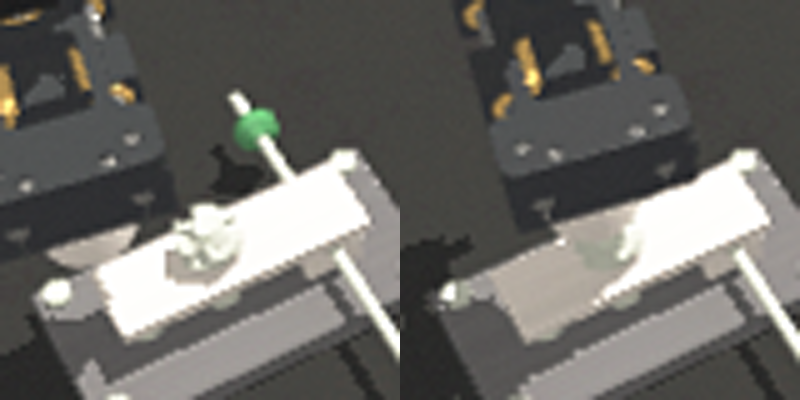

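Emit:
carry_out(
  rows="0 0.1 0 0 0 0 -1;0 0 0 0 0 0 -1;0 0 -0.2 0 0 0 -1;0 0 -0.2 0 0 0 -1;0 0 -0.1 0 0 0 -1;0 0 0 0 0 0 -1",
)

```text
time: 7.43
ee_pos: [0.5452, -0.1904, 0.1305]
ee_rot: [-0.001, 0.764, 0.645, -0.001]
ft_force: [0.0, -1.5, -0.6]
opening: 0.0118
finger_force: 30.0
```

Emit:
carry_out(
  rows="0 0 -0.1 0 0 0 -1;0 0 -0.07 0 0 0 -1;0 0 0 0 0 0 -1",
)

```text
time: 7.68
ee_pos: [0.5458, -0.1904, 0.1262]
ee_rot: [-0.0, 0.764, 0.645, -0.0]
ft_force: [-0.7, -0.2, -1.2]
opening: 0.0118
finger_force: 30.0
```

```bash
python3 - <<'E'
from h import *
st=arm.read_state();print(st['ee_pos'],st['ft_force'],st['ft_torque'])
E
```

```text
[ 0.54579885 -0.19044109  0.12617379] [-0.65904793 -0.15474631 -1.15270368] [-0.03636574 -0.08697375 -0.01005457]
```

Emit:
carry_out(
  rows="0 -0.035 0 0 0 0 -1;0 0 -0.08 0 0 0 -1;0 0 -0.08 0 0 0 -1;0 0 0 0 0 0 -1",
)

```text
time: 8.02
ee_pos: [0.5457, -0.1915, 0.1214]
ee_rot: [-0.0, 0.764, 0.645, -0.0]
ft_force: [0.4, 0.2, -1.8]
opening: 0.0118
finger_force: 30.0
```

Emit:
carry_out(
  rows="0 0 -0.07 0 0 0 -1;0 0 0 0 0 0 -1",
)

```text
time: 8.18
ee_pos: [0.5457, -0.1914, 0.1193]
ee_rot: [-0.0, 0.764, 0.645, -0.0]
ft_force: [0.2, 0.4, -2.5]
opening: 0.0117
finger_force: 30.0
```

Emit:
carry_out(
  rows="0 0 -0.05 0 0 0 -1;0 0 0 0 0 0 -1",
)

```text
time: 8.35
ee_pos: [0.5458, -0.1914, 0.118]
ee_rot: [-0.0, 0.764, 0.645, -0.0]
ft_force: [0.7, 0.4, -1.8]
opening: 0.012
finger_force: 30.0
```

Emit:
carry_out(
  rows="0 0 -0.05 0 0 0 -1;0 0 0 0 0 0 -1",
)

```text
time: 8.52
ee_pos: [0.5459, -0.1914, 0.1165]
ee_rot: [-0.0, 0.764, 0.645, -0.0]
ft_force: [-0.7, 1.1, -1.3]
opening: 0.0121
finger_force: 30.0
```

Emit:
carry_out(
  rows="0 0 -0.05 0 0 0 -1;0 0 0 0 0 0 -1",
)

```text
time: 8.68
ee_pos: [0.5459, -0.1915, 0.115]
ee_rot: [-0.0, 0.764, 0.645, -0.0]
ft_force: [-0.4, 0.2, -2.7]
opening: 0.0113
finger_force: 30.0
```

Emit:
carry_out(
  rows="0 0 -0.04 0 0 0 -1;0 0 0 0 0 0 -1",
)

```text
time: 8.85
ee_pos: [0.5459, -0.1914, 0.1138]
ee_rot: [-0.0, 0.764, 0.645, -0.0]
ft_force: [-0.4, -0.2, -1.8]
opening: 0.0118
finger_force: 30.0
```

Emit:
carry_out(
  rows="0 0 -0.03 0 0 0 -1;0 0 0 0 0 0 -1",
)

```text
time: 9.02
ee_pos: [0.5459, -0.1915, 0.113]
ee_rot: [-0.0, 0.764, 0.645, -0.0]
ft_force: [-0.1, 1.1, -1.6]
opening: 0.0121
finger_force: 30.0
```

Emit:
carry_out(
  rows="0 0 -0.03 0 0 0 -1;0 0 0 0 0 0 -1",
)

```text
time: 9.18
ee_pos: [0.5459, -0.1915, 0.1121]
ee_rot: [-0.0, 0.764, 0.645, -0.0]
ft_force: [-0.1, 0.6, -1.3]
opening: 0.012
finger_force: 30.0
```

Emit:
carry_out(
  rows="0 0 -0.03 0 0 0 -1;0 0 0 0 0 0 -1",
)

```text
time: 9.35
ee_pos: [0.5459, -0.1915, 0.1112]
ee_rot: [-0.0, 0.764, 0.645, -0.0]
ft_force: [-1.5, 0.7, -1.7]
opening: 0.0118
finger_force: 30.0
```

Emit:
carry_out(
  rows="0 0 -0.03 0 0 0 -1;0 0 0 0 0 0 -1",
)

```text
time: 9.52
ee_pos: [0.5459, -0.1915, 0.1103]
ee_rot: [-0.0, 0.764, 0.645, -0.0]
ft_force: [-1.0, 0.4, -1.5]
opening: 0.0117
finger_force: 30.0
```

Emit:
carry_out(
  rows="0 0 -0.03 0 0 0 -1;0 0 0 0 0 0 -1",
)

```text
time: 9.68
ee_pos: [0.546, -0.1915, 0.1095]
ee_rot: [-0.0, 0.764, 0.645, -0.0]
ft_force: [-1.5, 0.7, -0.9]
opening: 0.0115
finger_force: 30.0
```

The rim is at about 46.6 mm with no contact force, so the nut has apparently fallen in at once. I loosen the fingers so the nut can settle freely, raise them slightly, and check the height with a picture.

Emit:
carry_out(
  rows="0 0 0 0 0 0 -0.66;0 0 0 0 0 0 -0.66;0 0 0.1 0 0 0 -0.66;0 0 0 0 0 0 -0.66;0 0 0 0 0 0 -0.66",
)

```text
time: 10.1
ee_pos: [0.5465, -0.1917, 0.1129]
ee_rot: [0.0, 0.764, 0.645, 0.0]
ft_force: [-0.3, 0.7, -0.6]
opening: 0.0148
finger_force: 0.0
```

```bash
python3 - <<'E'
from h import *
s=snap('wrist','w4'); st=arm.read_state();c=st['ee_pos'];print(c,st['ft_force'],st['opening'],st['qpos'][6])
x=np.array([.165,.986,0]);y=np.array([-.986,.165,0])
for rim in(.0445,.0465,.0485,.052):
  q=w2px(s,[np.r_[.546,-.1915,rim+.059]+x*.03+y*k for k in(-.006,.006)])
  t=w2px(s,[np.r_[.546,-.1915,rim]+.0205*(x*np.cos(a)+y*np.sin(a)) for a in np.linspace(-1,1,41)])
  print(rim,q.round(1).tolist(),t[:,1].min().round(1))
crop('w4','w4c',(230,190,330,290),7)
E
```

```text
[ 0.54627086 -0.19164286  0.11278524] [ 0.24162555 -0.22664653 -0.16281654] 0.015151872317353592 -0.24399029486131527
0.0445 [[290.7, 231.9], [262.9, 232.0]] 209.4
0.0465 [[290.9, 233.7], [262.7, 233.8]] 210.4
0.0485 [[291.1, 235.6], [262.5, 235.7]] 211.5
0.052 [[291.4, 238.9], [262.1, 239.0]] 213.4
```

View pics/w4c.png

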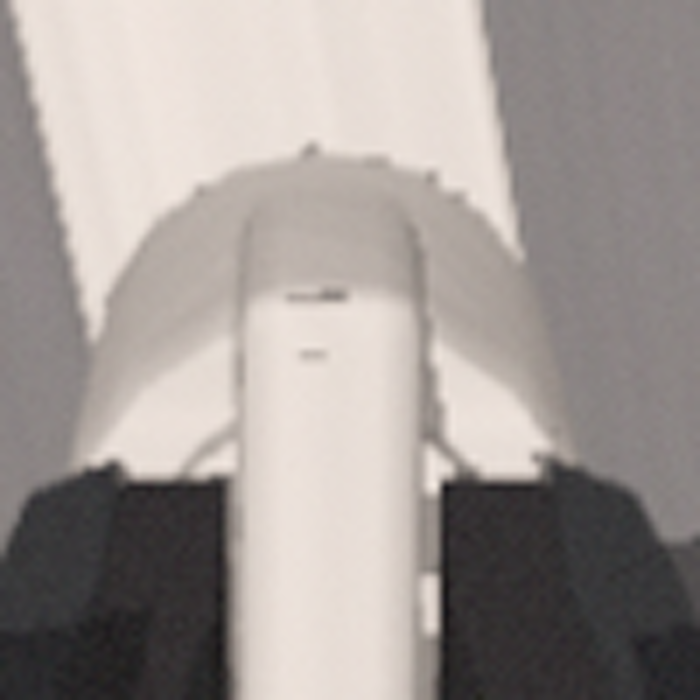

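The far bar edge is at row 232 and the skirt apex at row 212. Together they put the rim at about 46.5 mm, so the nut has dropped into the thread. I grip and start clockwise.

Emit:
carry_out(
  rows="0 0 0 0 0 0 -1;0 0 0 0 0 0 -1;0 0 0 0 0 0 -1;0 0 -0.0125 0 0 -1 -1;0 0 -0.0125 0 0 -1 -1;0 0 0 0 0 0 -1",
)

```text
time: 10.65
ee_pos: [0.5461, -0.1915, 0.1118]
ee_rot: [0.0, 0.818, 0.575, -0.0]
ft_force: [-0.9, -0.4, 1.0]
opening: 0.0119
finger_force: 30.0
```

```bash
cat > r.py <<'E'
from h import *
st=arm.read_state();q=st['ee_rot'];print(st['ee_pos'].round(4),st['ft_force'].round(2),st['ft_torque'].round(3),'yaw',np.degrees(2*np.arctan2(q[2],q[1])).round(2),'q7',st['qpos'][6].round(3),st['time'])
E
python3 r.py
```

```text
[ 0.5461 -0.1915  0.1118] [-0.9  -0.39  1.01] [-0.026 -0.036 -0.065] yaw 70.2 q7 -0.392 10.65
```

Emit:
carry_out(
  rows="0 0 -0.0125 0 0 -1 -1;0 0 -0.0125 0 0 -1 -1;0 0 -0.0125 0 0 -1 -1;0 0 -0.0125 0 0 -1 -1;0 0 0 0 0 0 -1",
)

```text
time: 11.07
ee_pos: [0.5462, -0.1915, 0.1104]
ee_rot: [0.0, 0.905, 0.425, 0.0]
ft_force: [0.8, -1.6, 1.9]
opening: 0.0116
finger_force: 30.0
```

```bash
python3 r.py
```

```text
[ 0.5462 -0.1915  0.1104] [ 0.76 -1.55  1.92] [-0.021 -0.151 -0.011] yaw 50.35 q7 -0.679 11.0667
```

Emit:
carry_out(
  rows="0 0 -0.0125 0 0 -1 -1;0 0 -0.0125 0 0 -1 -1;0 0 -0.0125 0 0 -1 -1;0 0 -0.0125 0 0 -1 -1;0 0 -0.0125 0 0 -1 -1;0 0 -0.0125 0 0 -1 -1;0 0 0 0 0 0 -1",
)

```text
time: 11.65
ee_pos: [0.5463, -0.1913, 0.1083]
ee_rot: [0.0, 0.984, 0.178, 0.0]
ft_force: [-0.0, 0.5, 3.4]
opening: 0.0114
finger_force: 30.0
```

```bash
python3 r.py
```

```text
[ 0.5463 -0.1913  0.1083] [-0.04  0.55  3.42] [ 0.102 -0.067  0.018] yaw 20.46 q7 -1.105 11.65
```

Emit:
carry_out(
  rows="0 0 -0.0125 0 0 -1 -1;0 0 -0.0125 0 0 -1 -1;0 0 -0.0125 0 0 -1 -1;0 0 -0.0125 0 0 -1 -1;0 0 0 0 0 0 -1",
)

```text
time: 12.07
ee_pos: [0.5465, -0.1917, 0.107]
ee_rot: [0.0, 1.0, 0.004, 0.0]
ft_force: [0.1, 0.0, 5.0]
opening: 0.0119
finger_force: 30.0
```

```bash
python3 r.py
```

```text
[ 0.5465 -0.1917  0.107 ] [0.09 0.04 4.97] [-0.056  0.019  0.002] yaw 0.5 q7 -1.386 12.0667
```

```bash
cat > r.py <<'E'
from h import *
T=[];F=[]
for i in range(6):
    arm.snapshot('wrist');st=arm.read_state();T.append(st['ft_torque']);F.append(st['ft_force'])
q=st['ee_rot'];print(st['ee_pos'].round(4),np.mean(F,0).round(2),np.mean(T,0).round(3),np.std(T,0).round(3),'yaw',np.degrees(2*np.arctan2(q[2],q[1])).round(2),'q7',st['qpos'][6].round(3),st['effort'][6].round(3),st['time'])
E
python3 r.py
```

```text
[ 0.5465 -0.1918  0.107 ] [-0.3  -0.11  5.58] [-0.048 -0.018 -0.034] [0.036 0.03  0.015] yaw 0.76 q7 -1.382 0.025 12.3667
```

Emit:
carry_out(
  rows="0 0 -0.0125 0 0 -1 -1;0 0 -0.0125 0 0 -1 -1;0 0 0 0 0 0 -1",
)

```text
time: 12.62
ee_pos: [0.5465, -0.1919, 0.1063]
ee_rot: [0.0, 0.997, -0.083, 0.0]
ft_force: [-0.1, -0.7, 6.1]
opening: 0.0113
finger_force: 30.0
```

```bash
python3 r.py
```

```text
[ 0.5465 -0.192   0.1063] [-0.23 -0.13  6.04] [-0.124  0.042 -0.035] [0.025 0.011 0.032] yaw -9.25 q7 -1.522 0.035 12.9167
```

Emit:
carry_out(
  rows="0 0 -0.0125 0 0 -1 -1;0 0 -0.0125 0 0 -1 -1;0 0 0 0 0 0 -1",
)

```text
time: 13.17
ee_pos: [0.5465, -0.1923, 0.1061]
ee_rot: [0.0, 0.986, -0.169, 0.001]
ft_force: [-2.6, 0.2, 10.2]
opening: 0.0118
finger_force: 30.0
```

```bash
python3 r.py
```

```text
[ 0.5465 -0.1923  0.1061] [-2.15 -1.06 10.35] [-0.17   0.352 -0.095] [0.027 0.024 0.02 ] yaw -19.27 q7 -1.662 0.091 13.4667
```

I'm pushing about 10 N down myself, which biases the thread flank contact. I relax that before going on.

Emit:
carry_out(
  rows="0 0 0.03 0 0 0 -1;0 0 0 0 0 0 -1",
)

```text
time: 13.63
ee_pos: [0.5465, -0.1923, 0.1066]
ee_rot: [0.0, 0.986, -0.168, 0.001]
ft_force: [-0.1, -1.0, 6.1]
opening: 0.0117
finger_force: 30.0
```

```bash
python3 r.py
```

```text
[ 0.5465 -0.1923  0.1065] [-0.37 -1.32  6.35] [-0.297  0.02  -0.01 ] [0.042 0.032 0.033] yaw -19.34 q7 -1.663 0.017 13.9333
```

Emit:
carry_out(
  rows="0 0 0 0 0 0 -0.6;0 0 0 0 0 0 -0.6;0 0 0 0 0 0 -0.6",
)

```text
time: 14.18
ee_pos: [0.5455, -0.1912, 0.1054]
ee_rot: [-0.0, 0.986, -0.169, -0.001]
ft_force: [0.1, -0.4, 0.5]
opening: 0.0173
finger_force: 0.0
```

```bash
python3 r.py;python3 - <<'E'
from h import *
s=snap('wrist','w5'); st=arm.read_state()
a=np.radians(-19.3);x=np.array([np.cos(a),np.sin(a),0]);y=np.array([-x[1],x[0],0])
for rim in(.039,.041,.043):
  q=w2px(s,[np.r_[.546,-.1915,rim+.059]+x*.03+y*k for k in(-.006,.006)])
  t=w2px(s,[np.r_[.546,-.1915,rim]+.0205*(x*np.cos(a)+y*np.sin(a)) for a in np.linspace(-1,1,41)])
  print(rim,q.round(1).tolist(),t[:,1].min().round(1))
crop('w5','w5c',(200,150,340,290),4);t=snap('scene','s5',(177,172,257,252),7)
cv2.imwrite('pics/c5.png',np.hstack([cv2.copyMakeBorder(cv2.imread('pics/w5c.png'),0,0,0,0,0)[:,150:],cv2.resize(cv2.imread('pics/s5.png')[80:480,100:500],(350,560))]))
E
```

```text
[ 0.5459 -0.1915  0.1058] [-0.32 -0.15  0.2 ] [0.055 0.02  0.011] [0.024 0.023 0.024] yaw -19.6 q7 -1.667 0.007 14.4833
0.039 [[292.5, 230.8], [264.3, 231.0]] 208.3
0.041 [[292.7, 232.6], [264.1, 232.8]] 209.4
0.043 [[292.9, 234.5], [263.9, 234.7]] 210.4
```

View pics/c5.png

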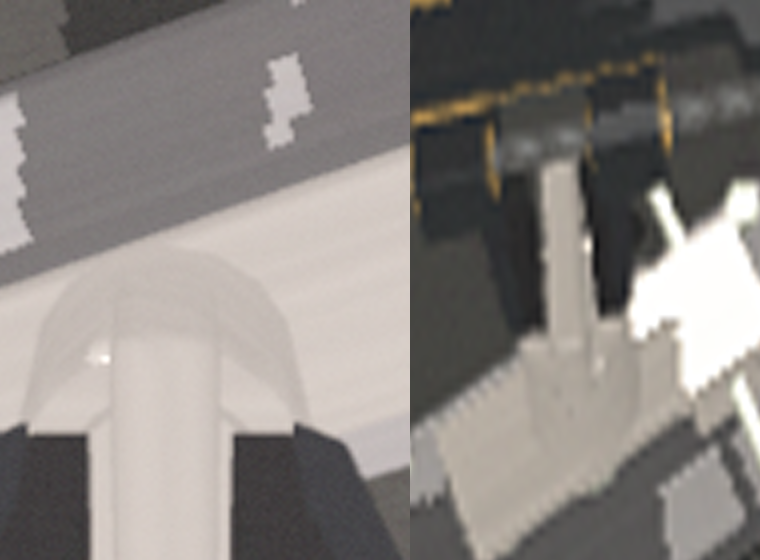

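The rim now reads about 42 mm, with the strap partly down and the nut held by the thread. I regrip without preload and continue.

Emit:
carry_out(
  rows="0 0 0 0 0 0 -1;0 0 0 0 0 0 -1;0 0 0 0 0 0 -1;0 0 -0.0125 0 0 -1 -1;0 0 -0.0125 0 0 -1 -1;0 0 0 0 0 0 -1",
)

```text
time: 15.08
ee_pos: [0.5456, -0.1919, 0.1052]
ee_rot: [0.0, 0.966, -0.257, -0.0]
ft_force: [-1.4, -1.1, 2.4]
opening: 0.0118
finger_force: 30.0
```

```bash
python3 r.py
```

```text
[ 0.5457 -0.1918  0.1052] [-1.57 -1.55  1.2 ] [-0.276  0.342 -0.018] [0.041 0.057 0.022] yaw -29.58 q7 -1.805 0.015 15.3833
```

Emit:
carry_out(
  rows="-0.01 -0.01 -0.0125 0 0 -1 -1;0 0 -0.0125 0 0 -1 -1;0 0 0 0 0 0 -1",
)

```text
time: 15.63
ee_pos: [0.5457, -0.1921, 0.1047]
ee_rot: [0.0, 0.94, -0.34, 0.0]
ft_force: [-2.2, -2.5, 4.1]
opening: 0.012
finger_force: 30.0
```

```bash
python3 r.py
```

```text
[ 0.5457 -0.1921  0.1047] [-2.83 -2.01  5.14] [-0.262  0.611 -0.055] [0.028 0.041 0.029] yaw -39.57 q7 -1.943 0.053 15.9333
```

Emit:
carry_out(
  rows="0 0 0 0 0 0 -0.66;0 0 0 0 0 0 -0.66;0 0 0 0 0 0 -0.66;0 0 0 0 0 0 -0.66;0 0 0 0 0 0 -1;0 0 0 0 0 0 -1;0 0 0 0 0 0 -1;0 0 0 0 0 0 -1",
)

```text
time: 16.6
ee_pos: [0.5455, -0.192, 0.1043]
ee_rot: [0.0, 0.941, -0.339, -0.0]
ft_force: [-1.9, -1.6, 0.1]
opening: 0.0119
finger_force: 30.0
```

```bash
python3 r.py
```

```text
[ 0.5454 -0.192   0.1043] [-1.2  -1.36 -0.83] [-0.181  0.296  0.036] [0.056 0.037 0.022] yaw -39.64 q7 -1.944 -0.008 16.9
```

Emit:
carry_out(
  rows="0 0 0 0 0 -0.5 -1;0 0 0 0 0 -0.5 -1;0 0 0 0 0 0 -1",
)

```text
time: 17.15
ee_pos: [0.5454, -0.192, 0.1042]
ee_rot: [0.0, 0.925, -0.38, -0.0]
ft_force: [-2.1, -1.5, -1.5]
opening: 0.012
finger_force: 30.2
```

```bash
python3 r.py
```

```text
[ 0.5454 -0.192   0.1043] [-2.41 -2.27 -1.84] [-0.415  0.422  0.38 ] [0.035 0.036 0.015] yaw -44.59 q7 -2.012 -0.355 17.45
```

The torque has risen to 0.38 N m, from near zero on the relaxed grip, which matches about 15° past the stop: snug. I stop turning, open and lift away, then check.

Emit:
carry_out(
  rows="0 0 0 0 0 0 -0.3;0 0 0 0 0 0 -0.3;0 0 0 0 0 0 -0.3;0 0 0 0 0 0 -0.3;0 0 0.3 0 0 0 -0.3;0 0 0.6 0 0 0 -0.3;0 0 1 0 0 0 -0.3;0 0 1 0 0 0 -0.3;0 0 0.6 0 0 0 -0.3;0 0 0 0 0 0 -0.3;0 0 0 0 0 0 -0.3",
)

```text
time: 18.37
ee_pos: [0.5465, -0.1919, 0.211]
ee_rot: [-0.0, 0.925, -0.38, 0.001]
ft_force: [-0.2, -0.0, -0.1]
opening: 0.0308
finger_force: 0.0
```

```bash
python3 - <<'E'
from h import *
s=snap('wrist','w6',(180,90,380,240),4)
a=np.radians(-44.3);x=np.array([np.cos(a),np.sin(a),0]);y=np.array([-x[1],x[0],0]);c=np.r_[.5455,-.1918]
for rim in(.038,.040,.042,.044):
  f=lambda P:((w2px(s,P)-[180,90])*4).round(0).tolist()
  print(rim,'ends',f([np.r_[c,rim+.059]+x*k for k in(.03,-.03)]),'skirt far',f([np.r_[c,rim]+x*.0205]),'strap',f([np.r_[.5455-.02,-.1918+.03,rim],np.r_[.5455+.02,-.1918+.03,rim]]))
E
python3 r.py
```

```text
0.038 ends [[395.0, 348.0], [396.0, 644.0]] skirt far [[394.0, 331.0]] strap [[365.0, 558.0], [244.0, 445.0]]
0.04 ends [[395.0, 350.0], [396.0, 649.0]] skirt far [[394.0, 333.0]] strap [[364.0, 561.0], [244.0, 448.0]]
0.042 ends [[395.0, 353.0], [396.0, 653.0]] skirt far [[394.0, 335.0]] strap [[364.0, 564.0], [243.0, 450.0]]
0.044 ends [[395.0, 355.0], [396.0, 658.0]] skirt far [[394.0, 337.0]] strap [[364.0, 567.0], [242.0, 453.0]]
[ 0.5453 -0.1917  0.2085] [ 0.11  0.06 -0.11] [0.079 0.007 0.014] [0.022 0.02  0.046] yaw -44.64 q7 -2.029 0.0 18.7167
```

View pics/w6.png

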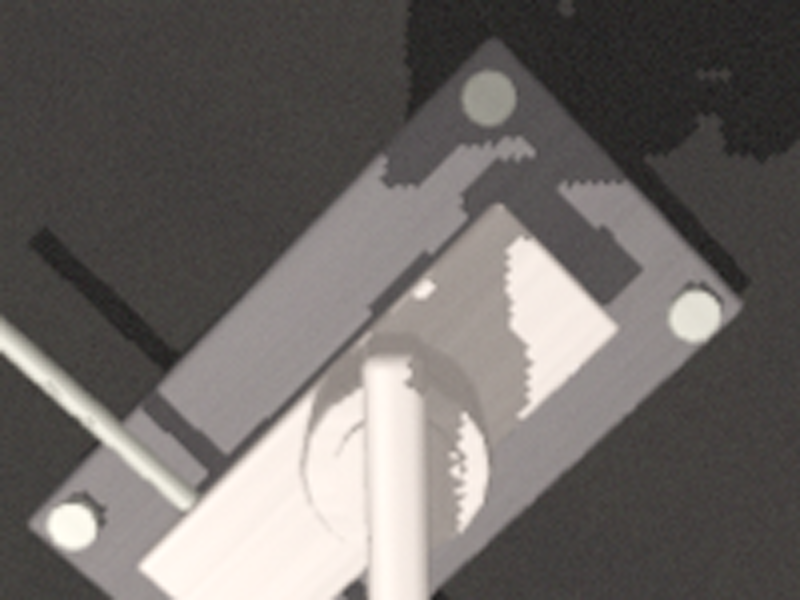

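The wrist view shows the nut upright on the strap: bar end near (395,358), skirt apex near (390,333), matching a rim height of about 40 mm. The nut stayed put on release. I'm handing in.

```bash
python3 -c "
from workcell import arm
print(arm.hand_in())"
```

```text
the job is handed in; nothing more can be done
None
```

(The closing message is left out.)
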